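# Load a slide tray into an incubation chamber through its hanging flap

## Robot

A 6-joint arm with a two-finger parallel gripper is mounted at the origin on the work surface. World frame = base frame: x ahead of the robot, y to its left, z up, the work surface at z = 0. Lengths are in m, angles in rad, forces in N, time in s.
With the tool pointing down it reaches from about 0.275 to 0.975 m from the base axis. Payload 8.4 kg.
Tool frame: the origin (TCP) lies between the finger pads; the fingertips stand 8 mm ahead of it and the grasp point (between the pads) lies 11 mm behind it (finger_overhang is the distance from the TCP to the fingertips, in m); z points along the fingers, y is the line along which they close (so a half turn about z gives the same grasp; the last joint's range is limited). The gripper opens to 92 mm and grips with 3 to 60 N. Pads are 20 mm wide; open, the fingers measure 128 mm over their backs; the gripper's body (75 mm by 189 mm) begins 69 mm behind the grasp point.
Start: joints at [1.24, 0.353, 1.633, -0, 1.155, -0.002], TCP at [0.202, 0.592, 0.183] pointing down, gripper open.
Joint ranges: [-2.63, 2.63], [-0.92, 2.1], [0.06, 2.66], [-1.3, 4.44], [0, 2.69], [-3.02, 3.02]. Speed limits (rad/s): [2.22, 2.22, 2.79, 3.14, 3.14, 3.14].

## Interface

Orientations are given as a unit quaternion [w, x, y, z].
In Python, from plant import * gives the robot as it stands.
- The arm moves only by the tool step_arm, never from a script. Its argument "commands" is a list of rows, each a list of 7 numbers: the opening, from 0 (shut) to 1 (fully open), then the shift along the tool's x, y, z each as a share of 100 cm, from -1 to 1, then the turn, a rotation vector about the tool's x, y, z each as a share of pi rad, from -1 to 1. In form: [[gripper, tx, ty, tz, rx, ry, rz], ...]. A call has 1 to 10 rows; each row shifts and turns the commanded pose from where the row before left it, along the tool's axes as they then stand; what a row does not reach is not made up. A row lasts 1/12 s, in which the tool goes at most 41.7 mm and 7.16 degrees, less where a joint would pass 70% of its speed; a pose out of reach is approached as far as the arm can. A call with a number of a shift or a turn outside -1 to 1 is refused whole. A call with a gripper value outside its range is refused whole. The fingers move at their own pace and stop on an object; "grip_force" is the grip in N (left out, the last holds). Time passes only in rows, so rows that do not move let the fingers close. It gives the time, the measured TCP pose, the force, the opening and the grip force at its end, in the units of the state.
- read_state(): the state, without advancing time (a new reading comes with each control period).
- read_camera(name): name is "side" or "top" or "wrist"; returns a dict with "color" (480x640x3 uint8, red, green, blue), "fov_y" (degrees; the focal length in pixels is half the picture's height over the tangent of half this angle, whatever the lens; pixels are square), "cx", "cy" (the principal point, pixels), "k1" (the pictures are not rectified: a ray, as slopes to the right and down, at radius r is drawn at 1 + k1 r^2 times it, then the intrinsics apply), "R" (3x3) and "t" (3): a world point X has camera coordinates R X + t. Camera axes: x right, y down, z forward; pixel columns grow to the right and rows downward; lengths in m; the calibration is good to about 2 mm. A picture is of the moment at which its call begins. There is no depth.
- job_done(): hands the job in; it is judged then, once.
The state is a dict: "t": time; "q": joint angles; "joint_velocities": joint speeds; "tau": joint torques, N m; "position": TCP position; "eef_rot": TCP orientation; "contact_force": force on the tool from outside, world axes, zero at the start; "moment": the same for the moment, N m; "grip_width": finger opening in m; "grasp_force": force on a finger pad.
Only numpy, scipy, OpenCV 4.12 (cv2) and the standard library are available. Lean on these libraries where they do the work, as an engineer would, in place of code of your own. Each camera call takes 0.05 s, during which the arm holds its last target. There are 200 camera calls.

## Task

Load the tray of microscope slides: push it with the fingertips along the chamber's loading deck and in through the hanging flap, far enough that the flap can drop behind it, then draw the fingers back out so that the flap hangs fully shut with the tray inside. Only slide the tray, do not lift or carry it, and leave the bottle, the jar and the timer beside the chamber where they stand.

Things in the scene. Friction and masses are not known exactly. Their poses are not given: they have to be found in the camera images.
- chamber: Slide incubation chamber, grey bench instrument fixed on the bench, 365 mm long (its x from -175 to +190 mm), 180 mm wide. Origin on the bench, on the centre line, under the shut flap; x is the loading direction (into the chamber, away from the robot), y left, z up. White side walls, clear cover, clear rear wall; lower control head behind.
- deck_front (a point): Middle of the free front edge of the flat steel loading deck, 45 mm above the bench; axes as the chamber's. The deck runs level from here 175 mm to the flap and on as the chamber floor. Its side rails, 10 mm high, stand 152 mm apart for 105 mm, then draw in to about 128 mm apart just before the mouth.
- mouth (a point): Point on the deck surface (45 mm above the bench) in the middle of the mouth, directly under the closed flap and its hinge line; axes as the chamber's, x points in. The mouth is 134 mm wide and 76 mm high. A clear rear stop wall stands 120 mm beyond this point.
- header (a point): Middle of the lower front edge of the bar over the mouth, 121 mm above the bench, 3 mm nearer the robot than the flap's hinge line. The bar and the clear cover behind it are 172 mm wide and reach up to 129 mm above the bench. Upright fingers strike this bar before the tray is far enough in; tilted forward 35 to 45 degrees they reach in under it.
- flap (a joint): Hanging aluminium flap in the mouth, 130 wide, 69 high, 3 mm thick, 60 g, hinged along its top 117 mm above the bench. 0 rad = shut, lower edge 3 mm above the deck; grows to 1.45 as that edge swings inward. Swings freely, inward only, falls shut by its weight. It comes to rest on the tray unless the tray's near edge is over 27 mm beyond point mouth (36 mm at the rear stop).
- tray: Loose aluminium slide tray, 84 mm along its x (loading direction), 110 mm along its y, 8 mm thick, 0.1 to 0.2 kg, four glass slides side by side below its rim; origin at the centre of its underside. It lies flat on the loading deck before the flap, up to 10 mm off the centre line and turned up to 0.2 rad from the chamber's axes.
- reagent: Amber reagent bottle, 42 mm in diameter, 95 mm tall, standing loose beside the chamber; origin at the centre of its base. To be left alone.
- jar: White jar, 52 mm in diameter, 60 mm tall, standing loose beside the chamber; origin at the centre of its base. To be left alone.
- timer: White lab timer, 45 x 70 x 18 mm, lying loose beside the chamber; origin at the centre of its underside. To be left alone.
Not all that is in view belongs to the job. There is more than one size of the tray; the one meant has the size given above.

How it is judged:
On the way:
1. the tray passes in under the opened flap (value of joint flap above 0.3 rad and x of tray in the frame of mouth above -0.02 m), for 0.1 s.
At the end, for the whole second after the job is handed in: The flap hangs shut (within 0.06 rad), with the tray at rest flat on the chamber floor behind it: its centre at least 64 mm beyond the flap plane and turned no more than 0.25 rad (value of joint flap below 0.06 rad and x of tray in the frame of mouth above 0.064 m and z of tray in the frame of mouth below 0.004 m and angle between the x axis of tray and the x axis of mouth, either way round below 0.25 rad and linear speed of tray below 0.02 m/s); the robot touches nothing.
It fails at once if the tray is lifted off the deck (centre more than 8 mm above where it lies) or tilted by more than 0.2 rad (z of tray in the frame of mouth above 0.008 m or angle between tray's own z axis and vertical above 0.2 rad).
It fails at once if the tray falls off the deck (z of tray in the frame of mouth below -0.01 m).
It fails at once if the bottle, jar or timer is moved by more than 20 mm or tipped (distance of any of reagent, jar, timer from where it was at the start of the episode above 0.02 m or angle between any of reagent, jar, timer's own z axis and vertical above 0.3 rad).
It also fails if it takes over 62 s, if anything falls off the work surface, if the arm or the gripper's body presses on something with over 40 N, if the wrist force passes 120 N, or if a joint passes its speed limit or range.

## Working session

There is one attempt and no reset: what is moved stays moved. The work goes in short steps, Python scripts to look and compute and a tool call to move; the robot and the scene stay as the last step left them, time stands still between calls to the robot, and variables do not carry over. Pictures are saved under pics/ and viewed, at most 10 in all, crops included, and the job is handed in when it is done.

Besides the shell and the picture viewer there is one more tool, called after "Emit:" as name(argument=value, ...), one argument or row to a line, values as JSON. step_arm: Moves the arm, as the interface text tells. Shift numbers are shares of 100 cm and turn numbers shares of pi rad, none past 1 either way. Its arguments: {"type":"object","properties":{"commands":{"type":"array"},"grip_force":{"type":"number"}},"required":["commands"]}

```bash
mkdir -p pics; cat > h.py <<'E'
from plant import *
import numpy as np, cv2
def shot(n,f):
    c=read_camera(n); cv2.imwrite('pics/'+f,c['color'][:,:,::-1]); np.savez('pics/'+f[:-4],**{k:v for k,v in c.items()}); return c
def K(c):
    f=240/np.tan(np.radians(float(c['fov_y']))/2); return f
def ray(c,u,v):
    f=K(c); d=np.array([(u-c['cx'])/f,(v-c['cy'])/f]); p=d.copy()
    for _ in range(30): p=d/(1+c['k1']*(p@p))
    R=c['R']; return -R.T@c['t'], R.T@np.array([p[0],p[1],1])
def onz(c,u,v,z):
    o,d=ray(c,u,v); return o+d*(z-o[2])/d[2]
def proj(c,X):
    x=c['R']@np.array(X)+c['t']; p=x[:2]/x[2]; p=p*(1+c['k1']*(p@p)); return p*K(c)+[c['cx'],c['cy']]
def load(f): return dict(np.load('pics/'+f+'.npz'))
E
python3 -c "
from h import *
shot('top','top1.png');shot('side','side1.png');print(read_state())"
```

```text
{'t': 0.1, 'q': array([ 1.23956699e+00,  3.53595026e-01,  1.63404532e+00, -1.01198883e-05,
        1.15521354e+00, -2.44009108e-03]), 'joint_velocities': array([ 4.12518631e-05, -1.12401188e-03, -2.53484421e-03,  5.14789179e-04,
       -1.38039847e-03, -1.50375836e-03]), 'tau': array([-3.98209731e-04, -5.94906485e+01, -3.34931231e+01,  6.98425854e-02,
        1.86055969e-02, -1.95177387e-05]), 'position': array([0.20168001, 0.59105259, 0.1820349 ]), 'eef_rot': array([-1.00157176e-04,  1.63653093e-01,  9.86517748e-01, -6.22626378e-04]), 'contact_force': array([ 0.42647686, -0.44540195, -0.30925353]), 'moment': array([0.01789604, 0.00209191, 0.01566743]), 'grasp_force': 0.0, 'grip_width': 0.0918999288418743}
```

View pics/top1.png

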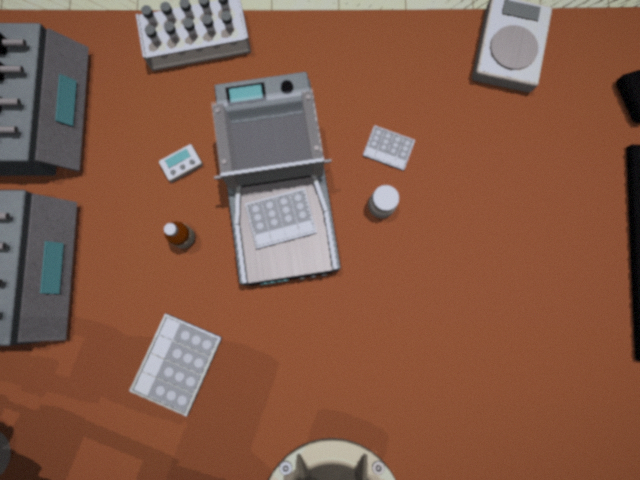

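View pics/side1.png

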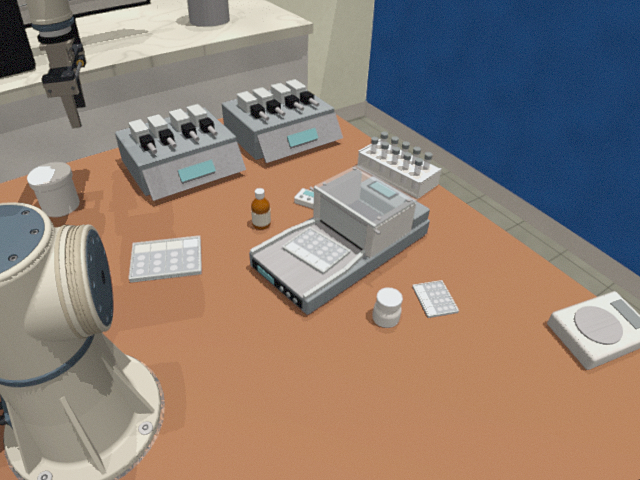

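The top view shows the chamber with its deck front at about (243,283)–(338,271), the flap and header at about (217,178)–(329,160), and the tray on the deck around (281,219). The bottle is at (178,235), the timer at (180,162) and the jar at (383,202). I'll enlarge the deck.

```bash
python3 -c "
from h import *
i=cv2.imread('pics/top1.png')[65:295,200:350];cv2.imwrite('pics/c1.png',cv2.resize(i[95:],(750,675),interpolation=cv2.INTER_CUBIC)[:600])
c=load('top1')
print(-c['R'].T@c['t'])
for u,v,z in [(243,283,.045),(338,271,.045),(217,178,.129),(329,160,.129)]: print(onz(c,u,v,z))"
```

```text
[0.33624984 0.03038554 0.86537951]
[0.39091442 0.15248263 0.045     ]
[ 0.41127069 -0.0143632   0.045     ]
[0.5564203  0.18567221 0.129     ]
[0.58631817 0.00269139 0.129     ]
```

View pics/c1.png

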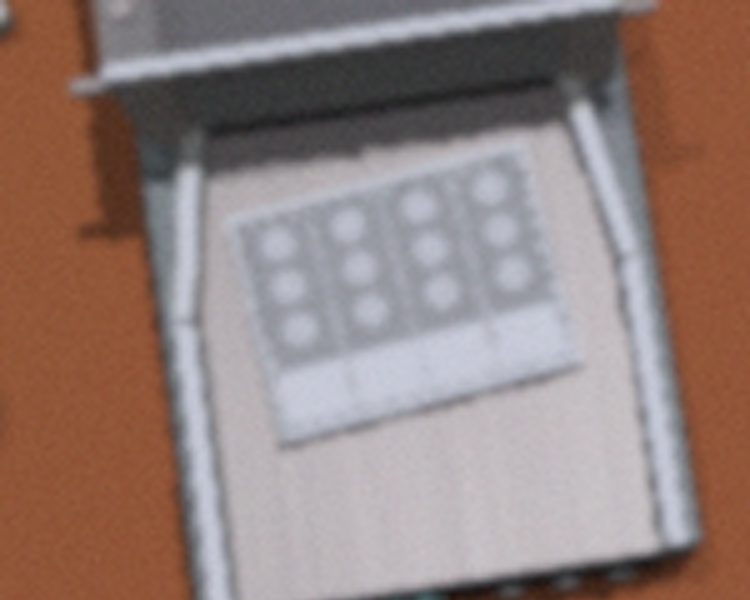

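The crop (×5, origin 200,160) shows the tray corners at (228,217), (525,145), (580,362) and (285,443). The rail kinks are at about (200,320) and (618,255), and the deck front is at the bottom.

```bash
cat > m.py <<'E'
from h import *
c=load('top1')
P=lambda u,v,z: onz(c,200+u/5-.4,160+v/5-.4,z)
T=[P(*p,.053) for p in [(228,217),(525,145),(580,362),(285,443)]]
T=np.array(T)
print('tray',T.mean(0),'sides',[np.linalg.norm(T[i]-T[(i+1)%4]) for i in range(4)])
ax=(T[0]+T[1]-T[2]-T[3]); ty=np.arctan2(ax[1],ax[0]); ay=T[0]+T[3]-T[1]-T[2]; print('yaw',ty,np.arctan2(-ay[0],ay[1]))
kl,kr,bl,br=P(200,320,.055),P(620,255,.055),P(235,600,.055),P(662,548,.055)
print('kinks',kl,kr,np.linalg.norm(kl-kr),'rail dirs',[np.arctan2(*(a-b)[1::-1]) for a,b in((kl,bl),(kr,br))], 'across',np.arctan2(-(kl-kr)[0],(kl-kr)[1]))
fl,fr=P(-0+(243-200)*5,(283-160)*5,.045),P(690,(271-160)*5,.045)
print('front',(fl+fr)/2,np.linalg.norm(fl-fr),np.arctan2(-(fl-fr)[0],(fl-fr)[1]))
hl,hr=P(105,85,.129),P(625,10,.129)
h1,h2=P(75,90,.129),P(655,8,.129)
print('hdr',(h1+h2)/2,np.linalg.norm(h1-h2),np.arctan2(-(h1-h2)[0],(h1-h2)[1]))
# flap bottom edge z=.048
f1,f2=P(205,130,.048),P(560,82,.048); print('flap',(f1+f2)/2,np.linalg.norm(f1-f2),np.arctan2(-(f1-f2)[0],(f1-f2)[1]))
E
python3 m.py
```

```text
tray [0.50570181 0.08692471 0.053     ] sides [np.float64(0.10920304569810674), np.float64(0.08147628640980843), np.float64(0.10767060413100132), np.float64(0.08434384686646222)]
yaw 0.24908481895365622 0.2543536553122053
kinks [0.49504171 0.15906706 0.055     ] [0.51795637 0.010393   0.055     ] 0.15042957346847474 rail dirs [np.float64(0.14246335519892953), np.float64(0.13145595491432013)] across 0.15292353829950492
front [0.40179837 0.06976487 0.045     ] 0.16810290407954612 0.12142607939345054
hdr [0.57068234 0.09484149 0.129     ] 0.1914498899030829 0.142295294633866
flap [0.57504041 0.09563814 0.048     ] 0.12949834425247142 0.13533156984406206
```

Fit: mouth at about (0.5755, 0.0945), chamber yaw about 0.138. The tray is about 70 mm before the mouth, +2 mm off the centre line and turned +0.11. The measured sizes match the given ones. I'll move above the deck front first.

Emit:
step_arm(
  commands=[
    [0.6, 0, 0, -0.04, 0, 0, 0],
    [0.6, 0, 0, -0.04, 0, 0, 0],
    [0.6, -0.028, -0.0294, 0, 0, 0, 0],
    [0.6, -0.028, -0.0294, 0, 0, 0, 0],
    [0.6, -0.028, -0.0294, 0, 0, 0, 0],
    [0.6, -0.028, -0.0294, 0, 0, 0, 0],
    [0.6, -0.028, -0.0294, 0, 0, 0, 0],
    [0.6, -0.028, -0.0294, 0, 0, 0, 0],
    [0.6, -0.028, -0.0294, 0, 0, 0, 0],
    [0.6, -0.028, -0.0294, 0, 0, 0, 0],
  ],
)

```text
t: 0.93
position: [0.338, 0.2946, 0.2625]
eef_rot: [0.0, 0.163, 0.987, -0.0]
contact_force: [1.3, 0.4, 0.0]
grip_width: 0.055
grasp_force: 0.0
```

Emit:
step_arm(
  commands=[
    [0.6, -0.028, -0.0294, 0, 0, 0, 0],
    [0.6, -0.028, -0.0294, 0, 0, 0, 0],
    [0.6, -0.028, -0.0294, 0, 0, 0, 0],
    [0.6, -0.028, -0.0294, 0, 0, 0, 0],
    [0.6, -0.028, -0.0294, 0, 0, 0, 0],
    [0.6, -0.028, -0.0294, 0, 0, 0, 0],
    [0.6, 0, 0, 0, 0, 0, -0.037],
    [0.6, 0, 0, 0, 0, 0, -0.037],
    [0.6, 0, 0, 0, 0, 0, -0.037],
    [0.6, 0, 0, 0, 0, 0, -0.037],
  ],
)

```text
t: 1.77
position: [0.4398, 0.0748, 0.2624]
eef_rot: [-0.0, -0.07, 0.998, -0.0]
contact_force: [0.7, -0.8, -0.0]
grip_width: 0.0551
grasp_force: 0.0
```

Emit:
step_arm(
  commands=[
    [0.6, 0, 0, 0, 0, -0.036, 0],
    [0.6, 0, 0, 0, 0, -0.036, 0],
    [0.6, 0, 0, 0, 0, -0.036, 0],
    [0.6, 0, 0, 0, 0, -0.036, 0],
    [0.6, 0, 0, 0, 0, -0.036, 0],
    [0.6, 0, 0, 0, 0, -0.036, 0],
    [0.6, 0, 0, 0, 0, -0.036, 0],
    [0.6, 0, 0, 0, 0, 0, 0],
    [0.6, 0, 0, 0, 0, 0, 0],
  ],
)

```text
t: 2.52
position: [0.4382, 0.0751, 0.2612]
eef_rot: [0.383, -0.063, 0.921, 0.026]
contact_force: [1.5, 0.3, 1.2]
grip_width: 0.055
grasp_force: 0.0
```

```bash
cat > g.py <<'E'
from h import *
import sys
from scipy.spatial.transform import Rotation as Ro
M=np.array([.5755,.0945,.045]); yaw=.138
C=np.array([[np.cos(yaw),-np.sin(yaw),0],[np.sin(yaw),np.cos(yaw),0],[0,0,1]])
def goal(tx,ty,tz,tilt):
    "tip centre in mouth frame (m), tilt deg -> tool-frame shift (100cm), turn (pi)"
    s=read_state(); R=Ro.from_quat(np.roll(s['eef_rot'],-1)).as_matrix()
    t=np.radians(tilt); z=C@[np.sin(t),0,-np.cos(t)]; y=C[:,1]; G=np.c_[np.cross(y,z),y,z]
    tip=s['position']+.008*R[:,2]
    print('t',round(s['t'],2),'q',s['q'].round(2),'tip(mouth)',(C.T@(tip-M)).round(4),'F',s['contact_force'].round(1),'w',round(s['grip_width'],4),
     'tilt',np.degrees(np.arctan2(R[:2,2]@C[:2,0],-R[2,2])).round(1))
    p=M+C@[tx,ty,tz]-.008*z
    print('turn first:',(Ro.from_matrix(R.T@G).as_rotvec()/np.pi).round(4),'then shift',(G.T@(p-s['position'])).round(4))
if __name__=='__main__': goal(*map(float,sys.argv[1:]))
E
python3 g.py -.14 0 .05 45; python3 -c "
from h import *
c=load('top1')
for u,v,z in [(175,227,.095),(383,194,.06)]: print(onz(c,u,v,z))"
```

```text
t 2.52 q [ 0.22 -0.46  2.48 -0.17  0.35 -1.36] tip(mouth) [-0.133  -0.0004  0.2106] F [1.5 0.3 1.2] w 0.055 tilt 45.1
turn first: [-0.0005  0.0006 -0.0002] then shift [0.1185 0.0004 0.1086]
[0.4818163  0.26074682 0.095     ]
[ 0.54651692 -0.0951485   0.06      ]
```

Emit:
step_arm(
  commands=[
    [0.6, 0.0237, 0, 0.0217, 0, 0, 0],
    [0.6, 0.0237, 0, 0.0217, 0, 0, 0],
    [0.6, 0.0237, 0, 0.0217, 0, 0, 0],
    [0.6, 0.0237, 0, 0.0217, 0, 0, 0],
    [0.6, 0.0237, 0, 0.0217, 0, 0, 0],
    [0.6, 0, 0, 0, 0, 0, 0],
    [0.6, 0, 0, 0, 0, 0, 0],
  ],
)

```text
t: 3.1
position: [0.4457, 0.0582, 0.1964]
eef_rot: [0.39, -0.055, 0.919, 0.009]
contact_force: [-0.0, 0.5, 0.2]
grip_width: 0.0552
grasp_force: 0.0
```

```bash
python3 g.py -.14 0 .0095 45; python3 -c "
from h import *
shot('wrist','w1.png');shot('side','s2.png')
a=cv2.imread('pics/s2.png')[170:320,230:440]
w=cv2.imread('pics/w1.png')
cv2.imwrite('pics/j.png',np.vstack([cv2.resize(a,(420,300),interpolation=cv2.INTER_CUBIC),cv2.resize(w,(420,300))]))"
```

```text
t 3.1 q [ 0.2  -0.29  2.58 -0.98  0.1  -0.55] tip(mouth) [-0.1278 -0.0184  0.1458] F [-0.   0.5  0.2] w 0.0552 tilt 45.9
turn first: [-0.0125  0.0048 -0.001 ] then shift [0.1049 0.0181 0.0878]
```

View pics/j.png

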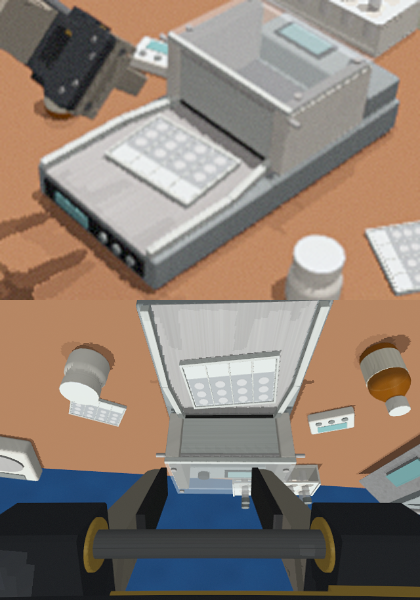

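The picture shows the tool held above the deck front and the tray undisturbed. The wrist is near its singularity (q5≈0.1), so I'll back off the tilt and fit the arm's kinematics to choose a feasible tilt along the path.

Emit:
step_arm(
  commands=[
    [0.6, -0.01, 0.0, -0.01, -0.012, 0.034, 0],
    [0.6, -0.01, 0.004, -0.01, 0, 0.036, 0],
    [0.6, 0, 0.004, -0.005, 0, 0.036, 0],
    [0.6, 0, 0.004, 0, 0, 0.036, 0],
    [0.6, 0, 0.004, 0, 0, 0, 0],
    [0.6, 0, 0, 0, 0, 0, 0],
  ],
)

```text
t: 3.7
position: [0.4518, 0.0477, 0.2092]
eef_rot: [0.288, -0.039, 0.957, -0.019]
contact_force: [-1.0, 1.0, -0.0]
grip_width: 0.0551
grasp_force: 0.0
```

```bash
python3 g.py -.14 0 .0095 20; cat > k.py <<'E'
from h import *
from scipy.optimize import least_squares
s=read_state()
D=[((.3536,1.634,1.1552),(.20168,.59105,.18203)),((-.46,2.48,.35),(.4382,.0751,.2612)),(tuple(s['q'][[1,2,4]]),tuple(s['position']))]
def fk(p,q):
    l1,l2,L,h,a,e=p; A=q[0]+q[1]; B=A+q[2]
    return np.array([a+l1*np.sin(q[0])+l2*np.sin(A)+e*np.cos(A)+L*np.sin(B), h+l1*np.cos(q[0])+l2*np.cos(A)-e*np.sin(A)+L*np.cos(B)])
def res(p):
    return np.concatenate([fk(p,q)-[np.hypot(*x[:2]),x[2]] for q,x in D]+[np.array([p[4],p[5]])*.05])
r=least_squares(res,[.45,.4,.3,.3,0,0]); print(r.x.round(3),res(r.x).round(4))
E
python3 k.py; python3 -c "
from h import *
print(read_state()['q'].round(4))"
```

```text
t 3.7 q [ 0.22 -0.27  2.38 -0.3   0.47 -1.21] tip(mouth) [-0.1246 -0.0301  0.1575] F [-1.  1. -0.] w 0.0551 tilt 33.2
turn first: [-0.0276  0.0738 -0.0125] then shift [0.0633 0.0293 0.1336]
[0.586 0.458 0.414 0.255 0.013 0.024] [-0.0001  0.0001 -0.0005  0.0005  0.0005 -0.0006  0.0006  0.0012]
[ 0.2167 -0.2685  2.3849 -0.2975  0.4708 -1.2086]
```

Emit:
step_arm(
  commands=[
    [0.6, 0, 0, 0, -0.0092, 0.0246, -0.004],
    [0.6, 0, 0, 0, -0.0092, 0.0246, -0.004],
    [0.6, 0, 0, 0, -0.0092, 0.0246, -0.004],
    [0.6, 0.018, 0.0293, 0, 0, 0, 0],
    [0.6, 0, 0, 0, 0, 0, 0],
    [0.6, 0, 0, 0, 0, 0, 0],
  ],
)

```text
t: 4.2
position: [0.428, 0.073, 0.1997]
eef_rot: [0.175, -0.067, 0.982, 0.01]
contact_force: [-0.3, 1.2, -0.3]
grip_width: 0.0552
grasp_force: 0.0
```

```bash
python3 g.py -.14 0 .05 20; sed -i 's/^D=\[/D=[((-.2685,2.3849,.4708*np.cos(.2975)),(.4518,.0477,.2092)),/' k.py; cat >> k.py <<'E'
from scipy.optimize import fsolve
M=np.array([.5755,.0945,.045]); 
for tx,tz,tl in [(-.14,.05,20),(-.14,.01,20),(-.14,.01,25),(-.14,.01,30),(-.1,.01,30),(-.08,.01,35),(-.05,.01,40),(0,.01,40),(.034,.01,40),(.034,.01,45),(.034,.01,50)]:
    t=np.radians(tl); tip=M+[tx*.99,tx*.1376,tz]; R=np.hypot(*tip[:2])-.008*np.sin(t); Z=tip[2]+.008*np.cos(t)
    q=fsolve(lambda q:np.r_[fk(r.x,q)-[R,Z],q.sum()-np.pi+t],[0,2.2,.6]); print(tx,tz,tl,q.round(2))
E
python3 k.py
```

```text
t 4.2 q [ 0.19 -0.19  2.26 -0.03  0.73 -1.5 ] tip(mouth) [-0.1463 -0.001   0.1472] F [-0.3  1.2 -0.3] w 0.0552 tilt 20.2
turn first: [-0.0017  0.0013 -0.0004] then shift [0.0273 0.001  0.0935]
[ 0.582  0.514  0.413  0.311 -0.023  0.059] [ 0.0018 -0.0004 -0.0001  0.0003 -0.0006 -0.0007 -0.0011  0.0008 -0.0011
  0.0029]
-0.14 0.05 20 [-0.    2.35  0.44]
-0.14 0.01 20 [0.09 2.39 0.32]
-0.14 0.01 25 [0.07 2.46 0.17]
-0.14 0.01 30 [0.08 2.53 0.01]
-0.1 0.01 30 [0.13 2.46 0.03]
-0.08 0.01 35 [ 0.18  2.49 -0.14]
-0.05 0.01 40 [ 0.25  2.5  -0.31]
0 0.01 40 [ 0.3   2.41 -0.26]
0.034 0.01 40 [ 0.33  2.34 -0.23]
0.034 0.01 45 [ 0.37  2.4  -0.42]
0.034 0.01 50 [ 0.44  2.45 -0.62]
```

```bash
cat > fk.py <<'E'
from h import *
from scipy.optimize import least_squares
from scipy.spatial.transform import Rotation as Ro
from g import M,C
D=[([1.23957,.353595,1.634045,0,1.155214,-.00244],[.20168,.59105,.18203]),([.22,-.46,2.48,-.17,.35,-1.36],[.4382,.0751,.2612]),
([.2167,-.2685,2.3849,-.2975,.4708,-1.2086],[.4518,.0477,.2092]),([.2,-.29,2.58,-.98,.1,-.55],[.4457,.0582,.1964])]
s=read_state(); D.append((s['q'],s['position']))
rz=lambda a:Ro.from_euler('z',a).as_matrix(); ry=lambda a:Ro.from_euler('y',a).as_matrix()
def fk(p,q):
    l1,l2,L,h,a,e=p; F=rz(q[0])@ry(q[1]+q[2]); R=F@rz(q[3])@ry(q[4])@rz(q[5]+np.pi/2)
    return rz(q[0])@[a,0,h]+rz(q[0])@ry(q[1])@[0,0,l1]+F@[e,0,l2]+R@[0,0,L],R
W=[1,.2,1,.2,1]
res=lambda p:np.concatenate([w*(fk(p,q)[0]-x) for w,(q,x) in zip(W,D)]+[(p[4:]*.01)])
P=least_squares(res,[.58,.5,.41,.31,0,0]).x
def ik(tx,ty,tz,tl,flip,q0,half=0):
    t=np.radians(tl); z=C@[np.sin(t),0,-np.cos(t)]; y=C[:,1]*(-1 if half else 1); G=np.c_[np.cross(y,z),y,z]; p=M+C@[tx,ty,tz]-.008*z
    def f(q):
        x,R=fk(P,q); return np.r_[(x-p)*5,Ro.from_matrix(R.T@G).as_rotvec()]
    r=least_squares(f,q0); return r.x,abs(r.fun).max()
if __name__=='__main__':
    print(P.round(4),(res(P)*1e3).round(1))
    print(s['q'].round(4),s['eef_rot'],Ro.from_matrix(fk(P,s['q'])[1]).as_quat())
    for tx,tz,tl in [(-.15,.05,40),(-.13,.01,37),(-.13,.01,40),(-.13,.01,45),(-.1,.01,45),(-.05,.01,45),(.034,.01,40),(.034,.01,45)]:
        q,e=ik(tx,0,tz,tl,1,[.2,.1,2.5,np.pi,.3,-1.5],1); print(tx,tz,tl,q.round(2),round(e,4))
E
python3 fk.py
```

```text
[0.5631 0.4857 0.3847 0.2901 0.01   0.0599] [ 1.4 -0.6  0.1 -0.7 -0.1 -1.1 -0.1 -0.6 -0.   0.1 -0.1 -0.   0.7 -1.2
  0.1  0.1  0.6]
[ 0.185  -0.1937  2.2553 -0.0325  0.7276 -1.501 ] [ 0.17544321 -0.06673094  0.9821786   0.00958465] [-0.06673094  0.9821786   0.00958465  0.17544321]
-0.15 0.05 40 [ 0.22 -0.01  2.66  3.38  0.22 -1.75] 0.0
-0.13 0.01 37 [ 0.2   0.17  2.62  3.28  0.29 -1.65] 0.0
-0.13 0.01 40 [ 0.21  0.22  2.66  3.25  0.43 -1.62] 0.0
-0.13 0.01 45 [ 0.22  0.34  2.72  3.23  0.7  -1.58] 0.0
-0.1 0.01 45 [ 0.21  0.33  2.66  3.22  0.64 -1.59] 0.0
-0.05 0.01 45 [ 0.19  0.35  2.56  3.22  0.55 -1.6 ] 0.0
0.034 0.01 40 [ 0.18  0.35  2.33  3.25  0.24 -1.64] 0.0
0.034 0.01 45 [ 0.18  0.4   2.39  3.21  0.43 -1.61] 0.0
```

The kinematic fit shows that 40–45° of tilt at low height needs the flipped wrist (q4≈π). It also shows the elbow near its limit at the deck front. Plan:
1. Push the first ~60 mm with upright fingers, which squares the tray.
2. Back up high and flip the wrist.
3. Finish the push tilted.

```bash
python3 g.py -.14 0.002 .03 0
```

```text
t 4.2 q [ 0.19 -0.19  2.26 -0.03  0.73 -1.5 ] tip(mouth) [-0.1463 -0.001   0.1472] F [-0.3  1.2 -0.3] w 0.0552 tilt 20.2
turn first: [-0.0016  0.1124 -0.0007] then shift [-0.0091  0.003   0.1167]
```

Emit:
step_arm(
  commands=[
    [0.6, 0, 0, 0, 0, 0.0375, 0],
    [0.6, 0, 0, 0, -0.0016, 0.0375, 0],
    [0.6, 0, 0, 0, 0, 0.0375, 0],
    [0.6, -0.002, 0.001, 0.03, 0, 0, 0],
    [0.6, -0.002, 0.001, 0.03, 0, 0, 0],
    [0.6, -0.002, 0.001, 0.03, 0, 0, 0],
    [0.6, -0.002, 0, 0.026, 0, 0, 0],
    [0.6, 0, 0, 0, 0, 0, 0],
    [0.6, 0, 0, 0, 0, 0, 0],
  ],
)

```text
t: 4.95
position: [0.4356, 0.0762, 0.0838]
eef_rot: [-0.001, -0.067, 0.998, -0.0]
contact_force: [0.6, 0.6, 0.8]
grip_width: 0.0551
grasp_force: 0.0
```

```bash
python3 g.py -.14 0.001 .003 0;python3 -c "
from h import *
shot('side','s3.png')
cv2.imwrite('pics/s3c.png',cv2.resize(cv2.imread('pics/s3.png')[180:310,230:410],(720,520),interpolation=cv2.INTER_CUBIC))"
```

```text
t 4.95 q [ 0.17  0.21  2.1   0.    0.84 -1.54] tip(mouth) [-0.1411  0.0011  0.0308] F [0.6 0.6 0.8] w 0.0551 tilt -0.1
turn first: [ 0.     -0.0006 -0.0011] then shift [-0.0011 -0.0001  0.0278]
```

View pics/s3c.png

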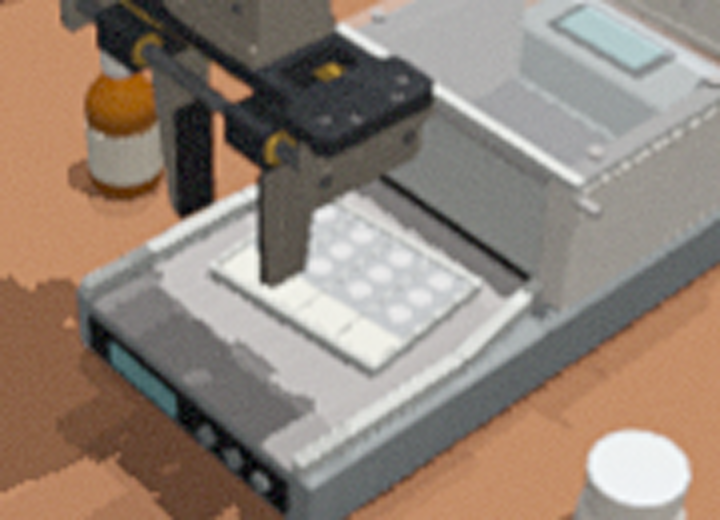

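The side view shows the fingers about 30 mm above the deck, just behind the tray's near edge. The right fingertip is at about (285,280) in the crop, and the tray and bottle are clear.

Emit:
step_arm(
  commands=[
    [0.6, 0, 0, 0.012, 0, 0, 0],
    [0.6, 0, 0, 0.008, 0, 0, 0],
    [0.6, 0, 0, 0.005, 0, 0, 0],
    [0.6, 0, 0, 0.002, 0, 0, 0],
    [0.6, 0, 0, 0, 0, 0, 0],
  ],
)

```text
t: 5.42
position: [0.4368, 0.0762, 0.0576]
eef_rot: [0.0, -0.067, 0.998, -0.0]
contact_force: [-0.3, -0.5, -0.1]
grip_width: 0.0554
grasp_force: 0.0
```

```bash
python3 g.py -.06 0.001 .003 0;python3 -c "
from h import *
from g import *
c=load('s3');print(proj(c,M+C@[-.141,-.0365,.03]))"
```

```text
t 5.42 q [ 0.17  0.25  2.12 -0.    0.77 -1.53] tip(mouth) [-0.1399  0.001   0.0046] F [-0.3 -0.5 -0.1] w 0.0554 tilt 0.0
turn first: [-0.0002  0.0003 -0.0014] then shift [-0.0799  0.      0.0016]
[302.12561068 267.43779138]
```

```bash
python3 -c "
from h import *
from g import *
c=load('s3')
for p in [(-.141,.0365,.03),(-.141,-.0365,.03),(-.141,-.0365,0),(-.175,.09,0),(-.175,-.09,0),(-.003,-.086,.084),(-.003,.086,.084),(-.112,.055,.008),(-.112,-.055,.008)]: print(p,((proj(c,M+C@p)-[230,180])*4).round())"
```

```text
(-0.141, 0.0365, 0.03) [191. 271.]
(-0.141, -0.0365, 0.03) [289. 350.]
(-0.141, -0.0365, 0) [288. 395.]
(-0.175, 0.09, 0) [ 74. 290.]
(-0.175, -0.09, 0) [308. 493.]
(-0.003, -0.086, 0.084) [579. 191.]
(-0.003, 0.086, 0.084) [337.  30.]
(-0.112, 0.055, 0.008) [214. 260.]
(-0.112, -0.055, 0.008) [360. 376.]
```

The deck, header and tray project where they should, but the fingertips appear about 60 crop-px above their predicted place. I'll check again at the present lower position.

```bash
python3 -c "
from h import *
from g import *
c=shot('side','s4.png');d=shot('top','t4.png')
a=cv2.resize(cv2.imread('pics/s4.png')[180:310,230:410],(720,520),interpolation=cv2.INTER_CUBIC)
s=read_state();print(s['position'])
for p in [(-.14,.0365,.0046),(-.14,-.0365,.0046)]:
  u=((proj(c,M+C@p)-[230,180])*4); cv2.drawMarker(a,tuple(int(x) for x in u),(0,0,255),0,14,2); print(u)
cv2.imwrite('pics/s4c.png',a)"
```

```text
[0.4370147  0.07624778 0.05780264]
[194.12425813 307.69738028]
[289.86840835 387.04655455]
```

View pics/s4c.png

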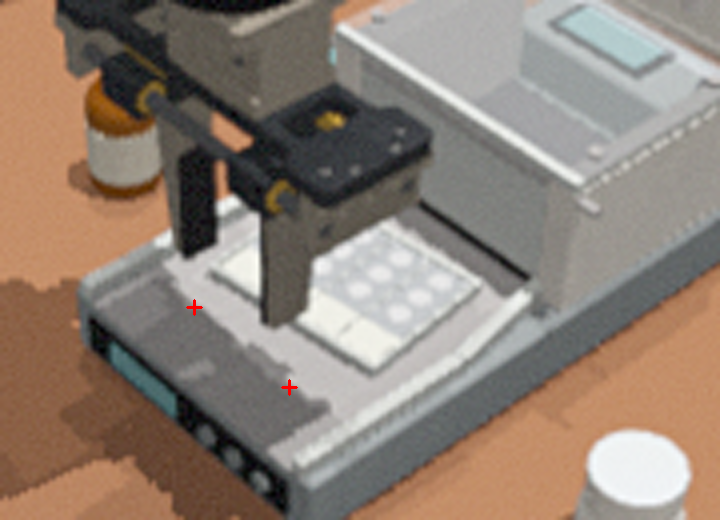

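The side view puts the right tip at (285,325) where (290,387) was expected. I need the top view to tell a height offset from a sideways one.

```bash
python3 -c "
from h import *
from g import *
d=load('t4')
a=cv2.resize(cv2.imread('pics/t4.png')[150:300,190:360],(680,600),interpolation=cv2.INTER_CUBIC)
for z,col in [(.0046,(0,0,255)),(.044,(0,255,0))]:
 for y in(-.0365,.0365):
  u=((proj(d,M+C@[-.14,y,z])-[190,150])*4); cv2.drawMarker(a,tuple(int(x) for x in u),col,0,14,2)
cv2.imwrite('pics/t4c.png',a)"
```

```text
(no output)
```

View pics/t4c.png

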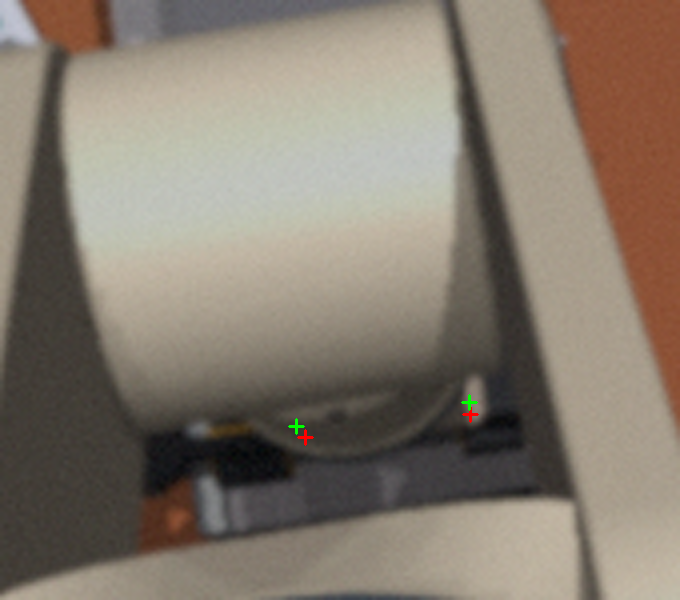

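The top view is blocked by the arm. The wrist picture I already viewed shows both tray and tips, so I'll check predictions against that.

```bash
python3 -c "
from h import *
from g import *
c=load('w1'); f=lambda u:(u*[420/640,300/480]+[0,300]).round()
T=Ro.from_euler('z',.114).as_matrix()
for x,y in[(-.042,.055),(-.042,-.055),(.042,.055),(.042,-.055)]: print('tray',x,y,f(proj(c,M+C@([-.0702,.002,.008]+T@[x,y,0]))))
for y in(.09,-.09): print('front',y,f(proj(c,M+C@[-.175,y,0])))
for y in(.086,-.086): print('hdr',y,f(proj(c,M+C@[-.003,y,.084])))
p=np.array([.4457,.0582,.1964]);R=Ro.from_quat([-.055,.919,.009,.39]).as_matrix()
for y in(-.0365,.0365): print('tip',y,f(proj(c,p+R@[0,y,.008])),f(proj(c,p+R@[0,y,-.03])), f(proj(c,p+R@[0,y,-.06])))
print('cam in tool',R.T@(-c['R'].T@c['t']-p), (R.T@c['R'].T).round(2))"
```

```text
tray -0.042 0.055 [278. 357.]
tray -0.042 -0.055 [177. 366.]
tray 0.042 0.055 [273. 404.]
tray 0.042 -0.055 [192. 409.]
front 0.09 [333. 302.]
front -0.09 [132. 305.]
hdr 0.086 [294. 463.]
hdr -0.086 [161. 462.]
tip -0.0365 [162. 464.] [153. 482.] [143. 502.]
tip 0.0365 [254. 464.] [263. 482.] [273. 502.]
cam in tool [ 0.0717631   0.00073785 -0.20249522] [[-0.   -0.97 -0.25]
 [ 1.   -0.    0.  ]
 [-0.   -0.25  0.97]]
```

```bash
python3 -c "
from h import *
from g import *
c=load('s4'); s=read_state();p=s['position'];q=s['eef_rot'];R=Ro.from_quat(np.roll(q,-1)).as_matrix()
print(p)
a=cv2.resize(cv2.imread('pics/s4.png')[60:320,160:420],(600,600),interpolation=cv2.INTER_CUBIC); S=600/260
P=lambda v:tuple(int(x) for x in (proj(c,p+R@v)-[160,60])*S)
def box(x,y0,y1,z0,z1,col):
  V=[P([X,Y,Z]) for X in(-x,x) for Y in(y0,y1) for Z in(z0,z1)]
  for i in range(8):
    for b in(1,2,4):
      if not i&b: cv2.line(a,V[i],V[i|b],col,1)
box(.0375,-.0945,.0945,-.080,-.15,(0,255,0)); box(.01,.0275,.0455,.008,-.08,(0,0,255)); box(.01,-.0455,-.0275,.008,-.08,(255,0,0))
c2=shot('wrist','w4.png'); b=cv2.imread('pics/w4.png'); b=cv2.resize(b,(200,150)); a[450:,:200]=b
cv2.imwrite('pics/s4d.png',a)"
```

```text
[0.4370147  0.07624778 0.05780264]
```

View pics/s4d.png

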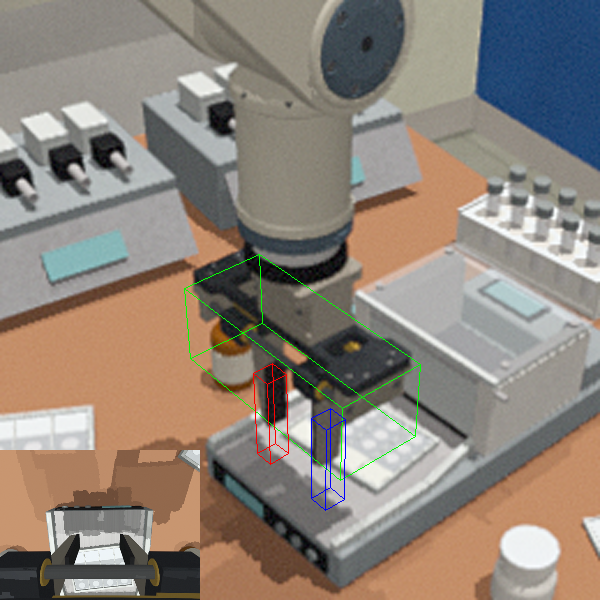

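The side overlay shows the whole gripper about 40 crop-px higher than predicted. I'll check the wrist picture with the scene's predicted points drawn in.

```bash
python3 -c "
from h import *
from g import *
c=load('w4'); s=read_state();p=s['position'];R=Ro.from_quat(np.roll(s['eef_rot'],-1)).as_matrix()
a=cv2.imread('pics/w4.png')
m=lambda X,col:(cv2.drawMarker(a,tuple(int(round(x)) for x in proj(c,X)),col,0,12,1),print(proj(c,X).round()))
T=Ro.from_euler('z',.114).as_matrix()
for x,y in[(-.042,.055),(-.042,-.055),(.042,.055),(.042,-.055)]: m(M+C@([-.0702,.002,.008]+T@[x,y,0]),(0,0,255))
for y in(.076,-.076): m(M+C@[-.175,y,.01],(0,200,0));m(M+C@[-.07,y,.01],(0,200,0));
for y in(-.0275,.0275):
  for x in(-.01,.01): m(p+R@[x,y,.008],(255,0,0))
print('cam in tool',R.T@(-c['R'].T@c['t']-p))
cv2.imwrite('pics/w4o.png',cv2.resize(a[170:460,100:540],(790,521),interpolation=cv2.INTER_CUBIC))"
```

```text
[414. 304.]
[208. 326.]
[423. 439.]
[234. 457.]
[471. 198.]
[454. 386.]
[159. 199.]
[177. 387.]
[265. 281.]
[264. 245.]
[369. 281.]
[370. 245.]
cam in tool [ 0.07169155  0.00072181 -0.20126322]
```

View pics/w4o.png

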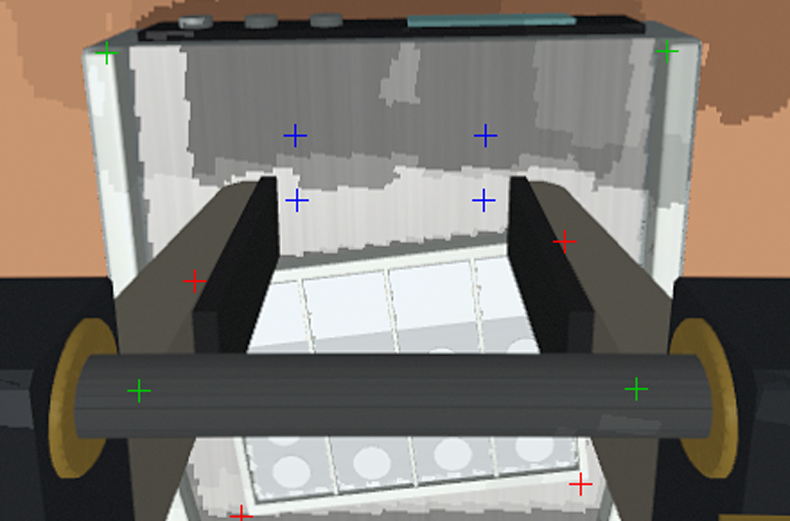

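The wrist view confirms it. The deck and tray lie where predicted, but the pad tips, at about (276,178)–(278,260) and (510,178), are spaced as if about 40 mm nearer the camera. So the real fingertips stand about 33 mm *behind* the reported TCP, not 8 mm ahead. I'll fit that offset and use it.

```bash
python3 -c "
from h import *
from g import *
c=load('w4'); s=read_state();p=s['position'];R=Ro.from_quat(np.roll(s['eef_rot'],-1)).as_matrix()
for z in (-.03,-.034,-.038):
  print(z,[((proj(c,p+R@[x,y,z])-[100,170])*790/440).round() for y in(-.0275,.0275) for x in (-.01,.01)])
c=load('s4')
for z in (-.03,-.034,-.038): print(z,[((proj(c,p+R@[0,y,z])-[230,180])*4).round() for y in(-.0365,.0365)])"
sed -i 's/tip=s\[.position.\]+.008\*R\[:,2\]/tip=s["position"]+TO*R[:,2]/; s/-\.008\*z$/-TO*z/; s/^M=/TO=-.033\nM=/' g.py
sed -i 's/from g import M,C/from g import M,C,TO/; s/-\.008\*z$/-TO*z/; s/q,e=ik(tx,0,tz,tl,1,\[.2,.1,2.5,np.pi,.3,-1.5\],1)/q,e=ik(tx,0,tz,tl,0,[.2,.1,2.2,0,.5,-1.5],0)/' fk.py
python3 fk.py; python3 g.py -.14 0 .003 0
```

```text
-0.03 [array([277., 257.]), array([274., 180.]), array([501., 257.]), array([504., 180.])]
-0.034 [array([275., 264.]), array([272., 185.]), array([504., 264.]), array([507., 185.])]
-0.038 [array([272., 272.]), array([269., 191.]), array([506., 272.]), array([509., 192.])]
-0.03 [array([289., 328.]), array([191., 248.])]
-0.034 [array([289., 321.]), array([191., 242.])]
-0.038 [array([289., 315.]), array([191., 236.])]
[0.5643 0.4951 0.3874 0.295  0.0008 0.0591] [ 1.4 -0.5  0.4 -0.5 -0.1 -1.   0.3 -0.9 -0.4  0.1 -0.1 -0.3  0.2 -1.5
  0.2  0.   0.6]
[ 1.6990e-01  2.5020e-01  2.1204e+00 -9.0000e-04  7.6970e-01 -1.5339e+00] [ 6.75230995e-04 -6.67699236e-02  9.97768143e-01 -2.32141675e-04] [-6.67699236e-02  9.97768143e-01 -2.32141675e-04  6.75230995e-04]
-0.15 0.05 40 [ 0.21  0.16  2.63  0.13 -0.35 -1.64] 0.0
-0.13 0.01 37 [ 0.2   0.31  2.58  0.09 -0.39 -1.61] 0.0
-0.13 0.01 40 [ 0.2   0.35  2.61  0.08 -0.52 -1.59] 0.0
-0.13 0.01 45 [ 0.21  0.45  2.66  0.07 -0.76 -1.57] 0.0
-0.1 0.01 45 [ 0.2   0.45  2.6   0.07 -0.69 -1.58] 0.0
-0.05 0.01 45 [ 0.19  0.45  2.5   0.06 -0.59 -1.59] 0.0
0.034 0.01 40 [ 0.18  0.45  2.28  0.08 -0.29 -1.62] 0.0
0.034 0.01 45 [ 0.18  0.49  2.33  0.06 -0.46 -1.6 ] 0.0
t 5.57 q [ 0.17  0.25  2.12 -0.    0.77 -1.53] tip(mouth) [-0.1397  0.001   0.0458] F [-0.2 -0.1 -0.8] w 0.0552 tilt 0.1
turn first: [-0.0002  0.0004 -0.0014] then shift [ 0.0004 -0.001   0.0428]
```

```bash
sed -i 's/^TO=.*/TO=-.031/' g.py; python3 g.py -.14 0 .0035 0
```

```text
t 5.57 q [ 0.17  0.25  2.12 -0.    0.77 -1.53] tip(mouth) [-0.1397  0.001   0.0438] F [-0.2 -0.1 -0.8] w 0.0552 tilt 0.1
turn first: [-0.0002  0.0004 -0.0014] then shift [ 0.0004 -0.001   0.0403]
```

Emit:
step_arm(
  commands=[
    [0.6, 0, 0, 0.02, 0, 0, 0],
    [0.6, 0, 0, 0.012, 0, 0, 0],
    [0.6, 0, 0, 0.005, 0, 0, 0],
    [0.6, 0, 0, 0.003, 0, 0, -0.001],
    [0.6, 0, 0, 0, 0, 0, 0],
    [0.6, 0, 0, 0, 0, 0, 0],
  ],
)

```text
t: 6.07
position: [0.437, 0.0762, 0.0177]
eef_rot: [0.0, -0.068, 0.998, -0.0]
contact_force: [-0.3, -0.2, -0.9]
grip_width: 0.0551
grasp_force: 0.0
```

```bash
python3 g.py -.055 0 .0035 0
```

```text
t 6.07 q [ 0.17  0.33  2.14 -0.    0.67 -1.54] tip(mouth) [-0.1397  0.001   0.0037] F [-0.3 -0.2 -0.9] w 0.0551 tilt 0.1
turn first: [-0.0002  0.0003 -0.0004] then shift [-0.0846 -0.0009  0.0002]
```

Emit:
step_arm(
  commands=[
    [0.6, -0.008, 0, 0, 0, 0, 0],
    [0.6, -0.008, 0, 0, 0, 0, 0],
    [0.6, -0.008, 0, 0, 0, 0, 0],
    [0.6, -0.008, 0, 0, 0, 0, 0],
    [0.6, -0.008, 0, 0, 0, 0, 0],
    [0.6, -0.008, 0, 0, 0, 0, 0],
    [0.6, -0.008, 0, 0, 0, 0, 0],
    [0.6, -0.008, 0, 0, 0, 0, 0],
    [0.6, -0.008, 0, 0, 0, 0, 0],
    [0.6, -0.006, 0, 0, 0, 0, 0],
  ],
)

```text
t: 6.9
position: [0.5151, 0.087, 0.0173]
eef_rot: [0.001, -0.068, 0.998, -0.0]
contact_force: [-0.8, 0.1, 0.3]
grip_width: 0.0548
grasp_force: 0.5
```

```bash
python3 g.py -.062 0 .0035 0
cat > pl.py <<'E'
# retreat back+up in the normal branch, then cone q4 by +pi about the forearm
from fk import *
s=read_state(); q=s['q'].copy()
R=Ro.from_quat(np.roll(s['eef_rot'],-1)).as_matrix()
E
python3 -c "
from h import *
c=shot('side','s5.png'); a=cv2.resize(cv2.imread('pics/s5.png')[170:320,230:430],(800,600),interpolation=cv2.INTER_CUBIC);cv2.imwrite('pics/s5c.png',a)"
```

```text
t 6.9 q [ 0.16  0.42  1.98 -0.    0.74 -1.54] tip(mouth) [-0.0609  0.0009  0.0033] F [-0.8  0.1  0.3] w 0.0548 tilt 0.1
turn first: [-0.0002  0.0003 -0.0004] then shift [ 0.0012 -0.0008 -0.0002]
```

View pics/s5c.png

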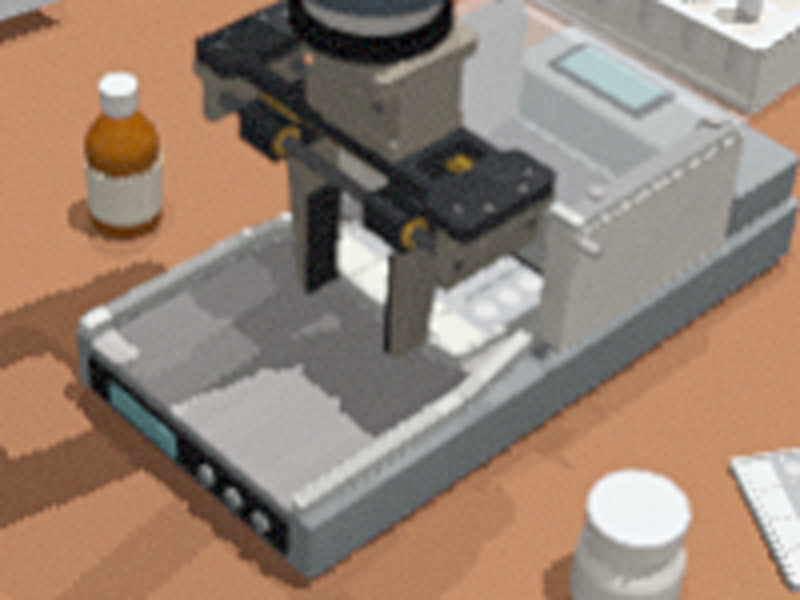

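The tray's near edge is squared against both fingers (left tip ~(315,285), right ~(405,345)), its front is at the flap, and the bottle and jar are untouched. Now I'll back off and rise for the wrist flip.

Emit:
step_arm(
  commands=[
    [0.6, 0.02, 0, 0, 0, 0, 0],
    [0.6, 0.03, 0, 0, 0, 0, 0],
    [0.6, 0, 0, -0.04, 0, 0, 0],
    [0.6, 0, 0, -0.04, 0, 0, 0],
    [0.6, 0, 0, -0.04, 0, 0, 0],
    [0.6, 0, 0, -0.04, 0, 0, 0],
    [0.6, 0, 0, -0.04, 0, 0, 0],
    [0.6, 0, 0, -0.04, 0, 0, 0],
    [0.6, 0, 0, 0, 0, 0, 0],
    [0.6, 0, 0, 0, 0, 0, 0],
  ],
)

```text
t: 7.78
position: [0.466, 0.0804, 0.2598]
eef_rot: [0.003, -0.068, 0.998, -0.0]
contact_force: [-0.3, 0.9, -1.1]
grip_width: 0.0551
grasp_force: 0.0
```

```bash
cat > pl.py <<'E'
from fk import *
s=read_state(); q=s['q']; print('q',q.round(3),'pos',s['position'].round(4))
def rel(qa,qb):
    a,A=fk(P,qa); b,B=fk(P,qb); return A.T@(b-a), Ro.from_matrix(A.T@B).as_rotvec()/np.pi
q1=q.copy(); q1[3]=0; q1[4]=.4
n=int(np.ceil((q[4]-.4)/.115)); k=rel(q,q+(q1-q)/n); print('bend rows',n,k[0].round(4),k[1].round(4))
q2=q1.copy(); q2[3]+=np.pi; N=26
d=(q2-q1)/N; k=rel(q1,q1+d); print('cone rows',N,k[0].round(5),k[1].round(5))
for f in (0,.25,.5,.75,1):
    x,R=fk(P,q1+f*(q2-q1)); print(f,'tip mouth',(C.T@(x+TO*R[:,2]-M)).round(3),'wrist z',round(x[2]-P[2]*R[2,2],3))
E
python3 pl.py
```

```text
q [ 1.680e-01  3.400e-02  1.856e+00 -1.000e-03  1.245e+00 -1.539e+00] pos [0.466  0.0804 0.2598]
bend rows 8 [-0.0407  0.0013 -0.0022] [-0.0011 -0.0336  0.    ]
cone rows 26 [-0.00043  0.01816 -0.00043] [-0.01497  0.00047  0.03543]
0 tip mouth [0.155 0.008 0.367] wrist z 0.646
0.25 tip mouth [0.164 0.106 0.405] wrist z 0.646
0.5 tip mouth [0.194 0.148 0.498] wrist z 0.646
0.75 tip mouth [0.226 0.108 0.591] wrist z 0.646
1 tip mouth [0.242 0.01  0.63 ] wrist z 0.646
```

Emit:
step_arm(
  commands=[
    [0.6, -0.0405, 0.001, -0.0022, -0.001, -0.0336, 0],
    [0.6, -0.0405, 0.001, -0.0022, -0.001, -0.0336, 0],
    [0.6, -0.0405, 0.001, -0.0022, -0.001, -0.0336, 0],
    [0.6, -0.0405, 0.001, -0.0022, -0.001, -0.0336, 0],
    [0.6, -0.0405, 0.001, -0.0022, -0.001, -0.0336, 0],
    [0.6, -0.0405, 0.001, -0.0022, -0.001, -0.0336, 0],
    [0.6, -0.0405, 0.001, -0.0022, -0.001, -0.0336, 0],
    [0.6, 0, 0, 0, 0, 0, 0],
    [0.6, 0, 0, 0, 0, 0, 0],
  ],
)

```text
t: 8.53
position: [0.7183, 0.1214, 0.3554]
eef_rot: [0.357, -0.064, 0.931, 0.035]
contact_force: [0.3, 0.3, -0.7]
grip_width: 0.0553
grasp_force: 0.0
```

```bash
python3 pl.py
```

```text
q [ 1.650e-01  3.100e-02  1.870e+00  1.000e-03  5.060e-01 -1.543e+00] pos [0.7183 0.1214 0.3554]
bend rows 1 [-0.0409  0.001  -0.0022] [-0.0008 -0.0336 -0.0002]
cone rows 26 [-0.00051  0.01826 -0.00043] [-0.01497  0.00041  0.03543]
0 tip mouth [0.151 0.005 0.36 ] wrist z 0.644
0.25 tip mouth [0.162 0.104 0.398] wrist z 0.644
0.5 tip mouth [0.192 0.146 0.492] wrist z 0.644
0.75 tip mouth [0.226 0.106 0.585] wrist z 0.644
1 tip mouth [0.242 0.008 0.623] wrist z 0.644
```

Tracking well. One more bend row, then the cone sweep.

Emit:
step_arm(
  commands=[
    [0.6, -0.0408, 0.001, -0.0022, -0.0008, -0.0336, 0],
    [0.6, -0.0005, 0.0183, -0.0004, -0.015, 0.0004, 0.0354],
    [0.6, -0.0005, 0.0183, -0.0004, -0.015, 0.0004, 0.0354],
    [0.6, -0.0005, 0.0183, -0.0004, -0.015, 0.0004, 0.0354],
    [0.6, -0.0005, 0.0183, -0.0004, -0.015, 0.0004, 0.0354],
    [0.6, -0.0005, 0.0183, -0.0004, -0.015, 0.0004, 0.0354],
    [0.6, -0.0005, 0.0183, -0.0004, -0.015, 0.0004, 0.0354],
    [0.6, -0.0005, 0.0183, -0.0004, -0.015, 0.0004, 0.0354],
    [0.6, -0.0005, 0.0183, -0.0004, -0.015, 0.0004, 0.0354],
    [0.6, -0.0005, 0.0183, -0.0004, -0.015, 0.0004, 0.0354],
  ],
)

```text
t: 9.37
position: [0.7503, 0.2646, 0.4623]
eef_rot: [0.31, 0.299, 0.803, 0.413]
contact_force: [0.2, -0.6, 0.4]
grip_width: 0.0548
grasp_force: 0.0
```

```bash
python3 pl.py | head -1
```

```text
q [ 0.164  0.031  1.873  1.108  0.403 -1.559] pos [0.7503 0.2646 0.4623]
```

The wrist is coning as planned (q4=1.11). I'll continue.

Emit:
step_arm(
  commands=[
    [0.6, -0.0005, 0.0183, -0.0004, -0.015, 0.0004, 0.0354],
    [0.6, -0.0005, 0.0183, -0.0004, -0.015, 0.0004, 0.0354],
    [0.6, -0.0005, 0.0183, -0.0004, -0.015, 0.0004, 0.0354],
    [0.6, -0.0005, 0.0183, -0.0004, -0.015, 0.0004, 0.0354],
    [0.6, -0.0005, 0.0183, -0.0004, -0.015, 0.0004, 0.0354],
    [0.6, -0.0005, 0.0183, -0.0004, -0.015, 0.0004, 0.0354],
    [0.6, -0.0005, 0.0183, -0.0004, -0.015, 0.0004, 0.0354],
    [0.6, -0.0005, 0.0183, -0.0004, -0.015, 0.0004, 0.0354],
    [0.6, -0.0005, 0.0183, -0.0004, -0.015, 0.0004, 0.0354],
  ],
)

```text
t: 10.12
position: [0.8023, 0.2627, 0.6121]
eef_rot: [0.125, 0.572, 0.462, 0.666]
contact_force: [0.4, 0.2, 0.7]
grip_width: 0.0551
grasp_force: 0.0
```

Emit:
step_arm(
  commands=[
    [0.6, -0.0005, 0.0183, -0.0004, -0.015, 0.0004, 0.0354],
    [0.6, -0.0005, 0.0183, -0.0004, -0.015, 0.0004, 0.0354],
    [0.6, -0.0005, 0.0183, -0.0004, -0.015, 0.0004, 0.0354],
    [0.6, -0.0005, 0.0183, -0.0004, -0.015, 0.0004, 0.0354],
    [0.6, -0.0005, 0.0183, -0.0004, -0.015, 0.0004, 0.0354],
    [0.6, -0.0005, 0.0183, -0.0004, -0.015, 0.0004, 0.0354],
    [0.6, -0.0005, 0.0183, -0.0004, -0.015, 0.0004, 0.0354],
    [0.6, -0.0005, 0.0183, -0.0004, -0.015, 0.0004, 0.0354],
    [0.6, 0, 0, 0, 0, 0, 0],
  ],
)

```text
t: 10.87
position: [0.8439, 0.1413, 0.674]
eef_rot: [-0.071, 0.678, 0.044, 0.73]
contact_force: [0.3, 0.7, -0.2]
grip_width: 0.0551
grasp_force: 0.0
```

```bash
cat > pl2.py <<'E'
from fk import *
import sys
s=read_state(); q=s['q']; R=Ro.from_quat(np.roll(s['eef_rot'],-1)).as_matrix(); tip=s['position']+TO*R[:,2]
print('t',round(s['t'],2),'q',q.round(3),'tip',(C.T@(tip-M)).round(4),'tilt',np.degrees(np.arctan2(R[:2,2]@C[:2,0],-R[2,2])).round(1),'F',s['contact_force'].round(1))
if len(sys.argv)>1:
  tx,ty,tz,tl,n=map(float,sys.argv[1:])
  t=np.radians(tl); z=C@[np.sin(t),0,-np.cos(t)]; y=-C[:,1]; G=np.c_[np.cross(y,z),y,z]; p=M+C@[tx,ty,tz]-TO*z
  # n equal rows as a constant body screw: shift first, then turn
  w=Ro.from_matrix(R.T@G).as_rotvec(); 
  A=sum(Ro.from_rotvec(w*k/n).as_matrix() for k in range(int(n))); d=np.linalg.solve(A,R.T@(p-s['position']))
  print('row: shift',d.round(4),np.linalg.norm(d).round(4),'turn',(w/n/np.pi).round(4),np.degrees(np.linalg.norm(w/n)).round(2))
  qq=q
  for k in range(1,int(n)+1):
    Rk=R@Ro.from_rotvec(w*k/n).as_matrix(); pk=s['position']+R@(sum(Ro.from_rotvec(w*j/n).as_matrix() for j in range(k))@d)
    qq=least_squares(lambda v:np.r_[(fk(P,v)[0]-pk)*5,Ro.from_matrix(fk(P,v)[1].T@Rk).as_rotvec()],qq).x
    if k%3==0 or k==n: print(k,qq.round(2),'tip',(C.T@(pk+TO*Rk[:,2]-M)).round(3))
E
python3 pl2.py -.09 0 .10 44 20
```

```text
t 10.87 q [ 0.166  0.032  1.874  3.154  0.413 -1.549] tip [0.2414 0.0087 0.6266] tilt 94.4 F [ 0.3  0.7 -0.2]
row: shift [-0.0327  0.0009 -0.0071] 0.0335 turn [-0.0006 -0.014  -0.0004] 2.52
3 [ 0.17  0.05  1.97  3.17  0.39 -1.57] tip [0.223 0.009 0.532]
6 [ 0.17  0.06  2.06  3.19  0.36 -1.58] tip [0.193 0.008 0.44 ]
9 [ 0.18  0.07  2.16  3.2   0.34 -1.6 ] tip [0.151 0.007 0.354]
12 [ 0.18  0.07  2.26  3.23  0.31 -1.62] tip [0.098 0.006 0.273]
15 [ 0.19  0.08  2.36  3.25  0.29 -1.64] tip [0.035 0.004 0.201]
18 [ 0.19  0.08  2.46  3.29  0.26 -1.67] tip [-0.037  0.002  0.137]
20 [ 0.2   0.08  2.53  3.32  0.24 -1.7 ] tip [-0.09 -0.    0.1 ]
```

The flip succeeded (q4≈3.15, q5≈0.41). Now down to above the deck at 44° tilt.

Emit:
step_arm(
  commands=[
    [0.6, -0.0327, 0.0009, -0.0071, -0.0006, -0.014, -0.0004],
    [0.6, -0.0327, 0.0009, -0.0071, -0.0006, -0.014, -0.0004],
    [0.6, -0.0327, 0.0009, -0.0071, -0.0006, -0.014, -0.0004],
    [0.6, -0.0327, 0.0009, -0.0071, -0.0006, -0.014, -0.0004],
    [0.6, -0.0327, 0.0009, -0.0071, -0.0006, -0.014, -0.0004],
    [0.6, -0.0327, 0.0009, -0.0071, -0.0006, -0.014, -0.0004],
    [0.6, -0.0327, 0.0009, -0.0071, -0.0006, -0.014, -0.0004],
    [0.6, -0.0327, 0.0009, -0.0071, -0.0006, -0.014, -0.0004],
    [0.6, -0.0327, 0.0009, -0.0071, -0.0006, -0.014, -0.0004],
    [0.6, -0.0327, 0.0009, -0.0071, -0.0006, -0.014, -0.0004],
  ],
)

```text
t: 11.7
position: [0.7352, 0.1235, 0.3595]
eef_rot: [-0.047, 0.821, 0.061, 0.565]
contact_force: [0.0, -0.1, -0.1]
grip_width: 0.0552
grasp_force: 0.0
```

```bash
python3 pl2.py -.09 0 .10 44 10
```

```text
t 11.7 q [ 0.173  0.067  2.199  3.191  0.331 -1.603] tip [0.1332 0.0063 0.3255] tilt 69.1 F [ 0.  -0.1 -0.1]
row: shift [-0.0326  0.0006 -0.007 ] 0.0333 turn [-0.0005 -0.0139  0.    ] 2.51
3 [ 0.18  0.07  2.3   3.23  0.31 -1.63] tip [0.077 0.004 0.248]
6 [ 0.19  0.08  2.4   3.25  0.29 -1.65] tip [0.011 0.002 0.178]
9 [ 0.19  0.08  2.51  3.29  0.26 -1.68] tip [-0.063  0.001  0.118]
10 [ 0.2   0.08  2.54  3.31  0.25 -1.69] tip [-0.09  0.    0.1 ]
```

Emit:
step_arm(
  commands=[
    [0.6, -0.0326, 0.0006, -0.007, -0.0005, -0.0139, 0],
    [0.6, -0.0326, 0.0006, -0.007, -0.0005, -0.0139, 0],
    [0.6, -0.0326, 0.0006, -0.007, -0.0005, -0.0139, 0],
    [0.6, -0.0326, 0.0006, -0.007, -0.0005, -0.0139, 0],
    [0.6, -0.0326, 0.0006, -0.007, -0.0005, -0.0139, 0],
    [0.6, -0.0326, 0.0006, -0.007, -0.0005, -0.0139, 0],
    [0.6, -0.0326, 0.0006, -0.007, -0.0005, -0.0139, 0],
    [0.6, -0.0326, 0.0006, -0.007, -0.0005, -0.0139, 0],
    [0.6, -0.0326, 0.0006, -0.007, -0.0005, -0.0139, 0],
    [0.6, -0.0326, 0.0006, -0.007, -0.0005, -0.0139, 0],
  ],
)

```text
t: 12.53
position: [0.5072, 0.0864, 0.1232]
eef_rot: [-0.027, 0.925, 0.065, 0.374]
contact_force: [0.1, 0.1, -1.3]
grip_width: 0.0552
grasp_force: 0.0
```

```bash
python3 pl2.py -.072 0 .0095 44 4
```

```text
t 12.53 q [ 0.194  0.076  2.536  3.295  0.242 -1.681] tip [-0.0904  0.0013  0.1005] tilt 44.1 F [ 0.1  0.1 -1.3]
row: shift [-0.0125  0.0004  0.0195] 0.0232 turn [-0.0002 -0.0001  0.0001] 0.04
3 [ 0.19  0.34  2.55  3.22  0.52 -1.6 ] tip [-0.077  0.     0.032]
4 [ 0.19  0.43  2.55  3.21  0.6  -1.59] tip [-0.072 -0.     0.009]
```

Emit:
step_arm(
  commands=[
    [0.6, -0.0125, 0.0004, 0.0195, 0, 0, 0],
    [0.6, -0.0125, 0.0004, 0.0195, 0, 0, 0],
    [0.6, -0.0125, 0.0004, 0.0195, 0, 0, 0],
    [0.6, -0.0063, 0, 0.0098, 0, 0, 0],
    [0.6, -0.0063, 0, 0.0098, 0, 0, 0],
    [0.6, 0, 0, 0, 0, 0, 0],
  ],
)

```text
t: 13.03
position: [0.5262, 0.0887, 0.0309]
eef_rot: [-0.027, 0.925, 0.065, 0.374]
contact_force: [-1.0, 0.6, -0.3]
grip_width: 0.0552
grasp_force: 0.0
```

```bash
python3 pl2.py .031 0 .0095 44 20; python3 -c "
from fk import *
print((C[:,0]@C[:,0]))"
```

```text
t 13.03 q [ 0.186  0.433  2.544  3.194  0.604 -1.58 ] tip [-0.0712  0.001   0.0082] tilt 44.0 F [-1.   0.6 -0.3]
row: shift [0.0037 0.0001 0.0035] 0.0051 turn [-0.0001 -0.      0.    ] 0.01
3 [ 0.19  0.44  2.51  3.2   0.58 -1.58] tip [-0.056  0.001  0.008]
6 [ 0.19  0.44  2.48  3.2   0.55 -1.59] tip [-0.041  0.001  0.009]
9 [ 0.18  0.45  2.45  3.2   0.52 -1.59] tip [-0.025  0.001  0.009]
12 [ 0.18  0.45  2.42  3.2   0.5  -1.59] tip [-0.01   0.     0.009]
15 [ 0.18  0.46  2.39  3.2   0.47 -1.6 ] tip [0.005 0.    0.009]
18 [ 0.18  0.47  2.36  3.2   0.45 -1.6 ] tip [0.021 0.    0.009]
20 [ 0.18  0.47  2.34  3.21  0.44 -1.6 ] tip [ 0.031 -0.     0.01 ]
0.9999999999999999
```

Emit:
step_arm(
  commands=[
    [0.6, 0.0037, 0.0001, 0.0035, 0, 0, 0],
    [0.6, 0.0037, 0, 0.0035, 0, 0, 0],
    [0.6, 0.0037, 0, 0.0035, 0, 0, 0],
    [0.6, 0.0037, 0, 0.0035, 0, 0, 0],
    [0.6, 0.0037, 0, 0.0035, 0, 0, 0],
    [0.6, 0.0037, 0, 0.0035, 0, 0, 0],
    [0.6, 0.0037, 0, 0.0035, 0, 0, 0],
    [0.6, 0.0037, 0, 0.0035, 0, 0, 0],
    [0.6, 0.0037, 0, 0.0035, 0, 0, 0],
    [0.6, 0.0037, 0, 0.0035, 0, 0, 0],
  ],
)

```text
t: 13.87
position: [0.5779, 0.0948, 0.0342]
eef_rot: [-0.027, 0.924, 0.063, 0.375]
contact_force: [-3.6, -0.7, 5.3]
grip_width: 0.0551
grasp_force: 3.2
```

```bash
python3 pl2.py .031 0 .0095 45 10|head -2
```

```text
t 13.87 q [ 0.178  0.442  2.441  3.195  0.512 -1.586] tip [-0.0192 -0.      0.0115] tilt 44.2 F [-3.6 -0.7  5.3]
row: shift [ 0.0035 -0.      0.0037] 0.0051 turn [-0.      0.0005 -0.0001] 0.08
```

Emit:
step_arm(
  commands=[
    [0.6, 0.0035, 0, 0.0037, 0, 0, 0],
    [0.6, 0.0035, 0, 0.0037, 0, 0, 0],
    [0.6, 0.0035, 0, 0.0037, 0, 0, 0],
    [0.6, 0.0035, 0, 0.0037, 0, 0, 0],
    [0.6, 0.0035, 0, 0.0037, 0, 0, 0],
    [0.6, 0.0035, 0, 0.0037, 0, 0, 0],
    [0.6, 0.0035, 0, 0.0037, 0, 0, 0],
  ],
)

```text
t: 14.45
position: [0.6139, 0.0998, 0.0339]
eef_rot: [-0.027, 0.924, 0.063, 0.376]
contact_force: [-9.7, -0.7, 17.1]
grip_width: 0.0554
grasp_force: 9.8
```

```bash
python3 pl2.py .034 0 .0095 45 4|head -2
```

```text
t 14.45 q [ 0.173  0.463  2.369  3.194  0.465 -1.589] tip [ 0.0171 -0.0001  0.011 ] tilt 44.3 F [-9.7 -0.7 17.1]
row: shift [ 0.0028 -0.      0.0032] 0.0043 turn [-0.0001  0.0009 -0.0003] 0.17
```

Emit:
step_arm(
  commands=[
    [0.6, 0.0035, 0, 0.0025, 0, 0, 0],
    [0.6, 0.0035, 0, 0.0025, 0, 0, 0],
    [0.6, 0.0033, 0, 0.0027, 0, 0, 0],
  ],
)

```text
t: 14.7
position: [0.6257, 0.1014, 0.0343]
eef_rot: [-0.027, 0.924, 0.063, 0.375]
contact_force: [-3.1, -0.3, 3.9]
grip_width: 0.0551
grasp_force: 2.1
```

```bash
python3 pl2.py .034 0 .0095 44 4|head -2
```

```text
t 14.7 q [ 0.172  0.467  2.343  3.194  0.439 -1.591] tip [ 0.0291 -0.0001  0.0116] tilt 44.2 F [-3.1 -0.3  3.9]
row: shift [ 0.0005 -0.      0.0012] 0.0013 turn [-0.0001 -0.0002 -0.0003] 0.07
```

Emit:
step_arm(
  commands=[
    [0.6, 0.0025, 0, 0.0022, 0, 0, 0],
    [0.6, 0.0025, 0, 0.0022, 0, 0, 0],
    [0.6, 0, 0, 0, 0, 0, 0],
  ],
)

```text
t: 14.95
position: [0.6326, 0.1023, 0.0344]
eef_rot: [-0.027, 0.924, 0.063, 0.375]
contact_force: [-1.9, -0.1, 1.1]
grip_width: 0.0547
grasp_force: 0.6
```

```bash
python3 pl2.py .034 0 .0095 44 4|head -2; python3 -c "
from h import *
c=shot('top','t9.png'); print(c['color'].mean())"
```

```text
t 14.95 q [ 0.171  0.471  2.329  3.194  0.429 -1.591] tip [ 0.036  -0.0001  0.0116] tilt 44.2 F [-1.9 -0.1  1.1]
row: shift [-0.0008 -0.      0.    ] 0.0008 turn [-0.0001 -0.0002 -0.0003] 0.07
98.42423285590277
```

Emit:
step_arm(
  commands=[
    [0.6, 0.0011, 0, 0.001, 0, 0, 0],
    [0.6, 0, 0, 0, 0, 0, 0],
    [0.6, -0.004, 0, -0.004, 0, 0, 0],
    [0.6, -0.0072, 0, -0.007, 0, 0, 0],
    [0.6, -0.0072, 0, -0.007, 0, 0, 0],
    [0.6, -0.0072, 0, -0.007, 0, 0, 0],
    [0.6, -0.0072, 0, -0.007, 0, 0, 0],
    [0.6, -0.0072, 0, -0.007, 0, 0, 0],
    [0.6, -0.0072, 0, -0.007, 0, 0, 0],
    [0.6, -0.0072, 0, -0.007, 0, 0, 0],
  ],
)

```text
t: 15.83
position: [0.5569, 0.0919, 0.0344]
eef_rot: [-0.027, 0.925, 0.063, 0.375]
contact_force: [-0.1, -0.1, -0.0]
grip_width: 0.055
grasp_force: 0.0
```

```bash
python3 pl2.py -.09 0 .1 44 4|head -2
```

```text
t 15.83 q [ 0.181  0.431  2.483  3.196  0.543 -1.584] tip [-0.0404 -0.      0.0117] tilt 44.1 F [-0.1 -0.1 -0. ]
row: shift [ 0.0064 -0.     -0.0245] 0.0253 turn [-0.0001 -0.0002 -0.0003] 0.06
```

Emit:
step_arm(
  commands=[
    [0.6, -0.0108, 0, -0.0104, 0, 0, 0],
    [0.6, -0.0108, 0, -0.0104, 0, 0, 0],
    [0.6, -0.0108, 0, -0.0104, 0, 0, 0],
    [0.6, 0.0208, 0, -0.0216, 0, 0, 0],
    [0.6, 0.0208, 0, -0.0216, 0, 0, 0],
    [0.6, 0.0208, 0, -0.0216, 0, 0, 0],
    [0.6, 0.0208, 0, -0.0216, 0, 0, 0],
    [0.6, 0, 0, 0, 0, 0, 0],
    [0.6, 0, 0, 0, 0, 0, 0],
  ],
)

```text
t: 16.58
position: [0.5141, 0.0856, 0.1571]
eef_rot: [-0.027, 0.923, 0.062, 0.378]
contact_force: [0.4, -0.4, -0.4]
grip_width: 0.0554
grasp_force: 0.0
```

```bash
python3 pl2.py -.09 0 .25 60 6; python3 -c "
from h import *
c=shot('side','s9.png')
from g import *
a=load('side1')['color'].astype(int); b=c['color'].astype(int)
print('side diffs on flap plane rows z=.005..065, cols y=-.055...055')
for z in (.004,.01,.02,.035,.05,.065):
  r=[]
  for y in np.linspace(-.055,.055,8):
    u,v=proj(c,M+C@[-.0015,y,z]).round().astype(int); r.append((int(a[v,u].mean()),int(b[v,u].mean())))
  print(z,r)
print('floor inside, through clear cover: along x at several y')
for y in (-.04,0,.04):
  print(y,[(int(a[v,u].mean()),int(b[v,u].mean())) for u,v in [proj(c,M+C@[x,y,.008]).round().astype(int) for x in np.arange(.02,.121,.008)]])"
```

```text
t 16.58 q [ 0.187 -0.019  2.498  3.425  0.118 -1.813] tip [-0.0838 -0.0004  0.1342] tilt 44.5 F [ 0.4 -0.4 -0.4]
row: shift [ 0.0158 -0.0001 -0.013 ] 0.0205 turn [-0.      0.0144 -0.0002] 2.59
3 [ 0.2  -0.15  2.52  3.47  0.15 -1.85] tip [-0.083 -0.     0.192]
6 [ 0.21 -0.28  2.55  3.51  0.18 -1.9 ] tip [-0.09 -0.    0.25]
side diffs on flap plane rows z=.005..065, cols y=-.055...055
0.004 [(90, 103), (71, 85), (117, 125), (99, 108), (79, 103), (62, 80), (81, 92), (65, 78)]
0.01 [(30, 21), (38, 38), (42, 30), (30, 34), (41, 37), (64, 55), (30, 38), (62, 59)]
0.02 [(118, 129), (121, 131), (121, 127), (126, 125), (122, 130), (123, 131), (117, 129), (121, 123)]
0.035 [(120, 124), (122, 127), (116, 127), (121, 125), (119, 123), (121, 121), (117, 122), (114, 95)]
0.05 [(120, 125), (121, 127), (117, 124), (119, 123), (117, 124), (118, 128), (116, 125), (118, 88)]
0.065 [(118, 125), (116, 121), (113, 123), (118, 120), (113, 126), (118, 123), (114, 125), (117, 111)]
floor inside, through clear cover: along x at several y
-0.04 [(119, 125), (113, 124), (124, 131), (122, 132), (129, 137), (121, 128), (182, 194), (139, 151), (143, 146), (139, 148), (141, 154), (141, 151), (142, 149)]
0 [(116, 130), (119, 125), (119, 124), (120, 129), (116, 122), (105, 114), (110, 119), (225, 236), (152, 202), (153, 202), (154, 197), (153, 203), (159, 177)]
0.04 [(120, 125), (119, 124), (119, 125), (120, 126), (118, 120), (101, 115), (109, 118), (219, 223), (151, 235), (157, 231), (156, 228), (157, 228), (162, 180)]
```

The flap's pixels, including the dark gap under its lower edge, match the starting shut picture. The tray shows through the cover with its far edge at about 117 mm, so its centre is about 75 mm in. The arm is clear, so I'm handing in.

```bash
python3 -c "
from plant import *
print(job_done())"
```

```text
the job is handed in; nothing more can be done
None
```

I handed the job in, and no verdict came back: by the side camera the tray lies about 75 mm inside the chamber with the flap shut behind it, the fingers are clear, and the reported fingertip offset was about 4 cm off, which I corrected for.

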